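# Put the lemon away and snap the right lid on each food tub

## Robot

A 7-joint arm with a two-finger parallel gripper is mounted at the origin on a cart in front of the work surface, level with it; the furniture and walls round the work are solid. World frame = base frame: x ahead of the robot, y to its left, z up, the work surface at z = 0. Lengths are in m, angles in rad, forces in N, time in s.
With the tool pointing down it reaches from about 0.35 to 0.9 m from the base axis. Payload 7.2 kg.
Tool frame: the origin (TCP) lies where the fingers leave the gripper's body, on its centre line; the fingertips stand 80 mm ahead of it and the grasp point (between the pads) lies 61 mm ahead of it; z points along the fingers, y is the line along which they close (so a half turn about z gives the same grasp; the last joint's range is limited). The gripper opens to 88 mm and grips with 3 to 60 N. Pads are 20 mm wide; open, the fingers measure 115 mm over their backs; the gripper's body (75 mm by 178 mm) begins 61 mm behind the grasp point.
Start: joints at [-1.406, 0.411, -0.013, 1.596, 0.006, 1.134, -0.082], TCP at [0.144, 0.608, 0.303] pointing down, gripper open.
Joint ranges: [-2.95, 2.95], [-0.29, 1.99], [-1.47, 1.44], [0.14, 2.54], [-1.03, 4.17], [0.13, 1.85], [-2.86, 2.86]. Speed limits (rad/s): [2.39, 2.39, 3.01, 3.01, 3.14, 3.14, 3.14].

## Interface

Orientations are given as a 3x3 rotation matrix whose columns are the frame's x, y, z axes.
In Python, from plant import get_state, imaging, job, spot_in, silhouettes, place_of gives the robot as it stands.
- The arm moves only by the tool send_rows, never from a script. Its argument "rows" is a list of rows, each a list of 7 numbers: the shift along the tool's x, y, z in m, then the turn, a rotation vector about the tool's x, y, z in degrees, then the finger opening in m, from 0 to 0.0878. A call has 1 to 12 rows; each row shifts and turns the commanded pose from where the row before left it, along the tool's axes as they then stand; what a row does not reach is not made up. A row lasts 1/8 s, in which the tool goes at most 62.5 mm and 10.7 degrees, less where a joint would pass 70% of its speed; a pose out of reach is approached as far as the arm can. A call is refused whole if a number of a shift passes 0.0625 or a number of a turn 10.7, either way. A call with a gripper value outside its range is refused whole. The fingers move at their own pace and stop on an object; "grip_force" is the grip in N (left out, the last holds). Time passes only in rows, so rows that do not move let the fingers close. It gives the time, the measured TCP pose, the force, the opening and the grip force at its end, in the units of the state.
- get_state(): the state, without advancing time (a new reading comes with each control period).
- imaging.snapshot(name): name is "scene" or "top"; returns a dict with "pixels" (384x512x3 uint8, red, green, blue), "intrinsics" (3x3 intrinsics, pixels), "camera_from_world" (4x4, takes a point from world to camera coordinates). Camera axes: x right, y down, z forward; pixel columns grow to the right and rows downward; lengths in m; the calibration is good to about 2 mm. A picture is of the moment at which its call begins. There is no depth.
- job.hand_in(): hands the job in; it is judged then, once.
Trained networks look in a picture, given as the dict that the camera call returned (one of the last four; its "shot" number tells which), for a name from the list of things; names that differ only in an ending like _2 or _b are one class to them, and where a whole thing is asked for, a point or a joint stands for the part that bears it (a point fixed in the world has none). Each returns a list of dicts, best first, with "conf" (0 to 1); they miss things now and then, are a little off and sometimes report something else, mostly with a low value. They report only what shows in the picture. A call takes as long as a camera call. They do not tell look-alikes from the thing itself.
- spot_in(name, picture): "box" ([centre column, centre row, width, height] in pixels, round what is visible of it).
- silhouettes(name, picture): "region" (384x512 bool, what is visible of it) and "box" ([centre column, centre row, width, height] in pixels, round what is visible of it).
- place_of(name, picture): "at" ([column, row] in pixels: a listed point, or the origin of a listed thing).
The state is a dict: "t": time; "joint_positions": joint angles; "joint_velocities": joint speeds; "tau": joint torques, N m; "tcp_pos": TCP position; "tcp_rot": TCP orientation; "contact_force": force on the tool from outside, world axes, zero at the start; "wrist_torque": the same for the moment, N m; "width": finger opening in m; "grasp_force": force on a finger pad.
Only numpy, scipy, OpenCV 4.12 (cv2) and the standard library are available. Lean on these libraries where they do the work, as an engineer would, in place of code of your own. Each camera call takes 0.05 s, during which the arm holds its last target. There are 200 camera calls.

## Task

Put the lemon into the red oblong tub, then close all three food tubs, each with the lid that matches it in shape and colour, pressing every lid down level until both clips have snapped over its edge and it lies fully home. Leave the mug, the coffee jar and the pepper jar with the red cap standing where they are.

Things in the scene. Friction and masses are not known exactly. Their poses are not given: they have to be found in the camera images.
- oblong_tub_mouth (a point): pale red oblong open food tub with strong red clips, fixed on the worktop: centre of its mouth, level with the rim, 78 mm above the worktop; z up. Inside 92 (x) by 124 mm (y), floor 4 mm thick, rim 6 mm wide. Two sprung clips, mid-side at +x and -x, flare outward, stand 21 mm above the rim and lean 3.5 mm over the lid's edge. Lid home: its edge on the rim, the lid's listed point 20 mm above this point
- square_tub_mouth (a point): pale green square open food tub with strong green clips, fixed: centre of its mouth, level with the rim, 60 mm above the worktop; z up, x and y along its sides. Inside 80 by 80 mm. Rim, clips and lid as for the oblong tub. On every tub a lid pressed straight down with 5 to 15 N pushes the clips outward and they spring over its edge; until then it rests about 8 mm too high
- round_tub_mouth (a point): pale blue round open food tub with strong blue clips, fixed: centre of its mouth, level with the rim, 60 mm above the worktop; z up. Inside diameter 84 mm. Clips at +x and -x and lid as for the oblong tub
- oblong_lid_grip (a point): loose red oblong food-tub lid, right way up, 106 (x) by 138 mm (y); edge 4 mm thick, plug 12 mm deep below it (tapered, 3 to 4 mm of play in the mouth); on top a rib 50 mm long (x), 18 mm thick (y), 32 mm high. The point is the middle of this grip, 16 mm above the edge's upper face, 32 mm above the plug's underside; z up. About 90 g
- square_lid_grip (a point): loose green square food-tub lid, right way up, 94 by 94 mm; edge 4 mm thick, plug 12 mm deep below it (tapered, 3 to 4 mm of play in the mouth); on top a rib 50 mm long (x), 18 mm thick (y), 32 mm high. The point is the middle of this grip, 16 mm above the edge's upper face, 32 mm above the plug's underside; z up. About 60 g; fits in any quarter turn
- round_lid_grip (a point): loose blue round food-tub lid, right way up, 98 mm in diameter; edge 4 mm thick, plug 12 mm deep below it (tapered, 3 to 4 mm of play in the mouth); on top a knob 30 mm in diameter, 32 mm high. The point is the middle of this grip, 16 mm above the edge's upper face, 32 mm above the plug's underside; z up. About 60 g
- lemon_center (a point): whole yellow lemon lying on the worktop, 78 mm long (x) by 55 mm wide (y) by 56 mm high: its centre, 28 mm above the worktop; about 110 g
- coffee_jar_center (a point): bystander: glass coffee jar with a grey lid, 64 mm in diameter, 100 mm high, loose: its centre
- mug_center (a point): bystander: white mug with dark dots and a handle, 82 by 114 mm, 91 mm high, loose: its centre
- pepper_jar_center (a point): bystander: pepper jar with a red cap, 45 mm in diameter, 108 mm high, loose: its centre
Not all that is in view belongs to the job. Several things look just like the part that bears lemon_center: the one meant starts nearest to the robot's base.

How it is judged:
By the outcome, as a careful person would: the job done as asked, in the order asked, and still so for the second after the job is handed in, with the robot touching nothing.
It also fails if it takes over 99 s, if anything falls off the work surface, if the arm or the gripper's body presses on something with over 40 N, if the wrist force passes 120 N, or if a joint passes its speed limit or range.

## Working session

There is one attempt and no reset: what is moved stays moved. The work goes in short steps, Python scripts to look and compute and a tool call to move; the robot and the scene stay as the last step left them, time stands still between calls to the robot, and variables do not carry over. Pictures are saved under pics/ and viewed, at most 14 in all, crops included, and the job is handed in when it is done.

Besides the shell and the picture viewer there is one more tool, called after "Emit:" in YAML: its name, and indented under it one key for each argument. send_rows: Moves the arm, as the interface text tells. Its arguments: {"type":"object","properties":{"rows":{"type":"array","items":{"type":"array","items":{"type":"number"}}},"grip_force":{"type":"number"}},"required":["rows"]}

```bash
mkdir -p pics; ls; cat > h.py <<'E'
import numpy as np, cv2
from plant import get_state, imaging, job, spot_in, silhouettes, place_of
def snap(n,save=None):
    p=imaging.snapshot(n)
    if save: cv2.imwrite('pics/'+save,cv2.cvtColor(np.asarray(p['pixels']),cv2.COLOR_RGB2BGR))
    return p
def toworld(p,uv,z):
    K=np.array(p['intrinsics']);T=np.array(p['camera_from_world']);R=T[:3,:3];t=T[:3,3]
    d=R.T@np.linalg.inv(K)@np.array([uv[0],uv[1],1.]);c=-R.T@t
    return c+d*(z-c[2])/d[2]
def topix(p,X):
    K=np.array(p['intrinsics']);T=np.array(p['camera_from_world'])
    q=K@(T[:3,:3]@np.array(X)+T[:3,3]);return q[:2]/q[2]
E
python3 - <<'E'
from h import *
np.set_printoptions(precision=3,suppress=True)
s=get_state();print(s)
for n in ['top','scene']:
    p=snap(n,n+'0.png')
    T=np.array(p['camera_from_world']);print(n,-T[:3,:3].T@T[:3,3],T[:3,:3])
    for nm,z in [('oblong_tub_mouth',.078),('square_tub_mouth',.06),('round_tub_mouth',.06),('oblong_lid_grip',.032),('square_lid_grip',.032),('round_lid_grip',.032),('lemon_center',.028),('coffee_jar_center',.05),('mug_center',.045),('pepper_jar_center',.054)]:
        for r in place_of(nm,p)[:5]:
            print(nm,round(r['conf'],2),np.round(r['at'],1),toworld(p,r['at'],z))
E
```

```text
pics
{'t': 0.0, 'joint_positions': array([-1.406,  0.412, -0.013,  1.597,  0.006,  1.134, -0.082]), 'joint_velocities': array([-0.001, -0.001, -0.001,  0.001,  0.001,  0.001,  0.001]), 'tau': array([ -0.001, -58.796,   0.641, -29.107,  -0.054,   0.018,   0.   ]), 'tcp_pos': array([0.144, 0.608, 0.302]), 'tcp_rot': array([[-0.973,  0.231, -0.   ],
       [ 0.231,  0.973, -0.002],
       [-0.   , -0.002, -1.   ]]), 'contact_force': array([-0.491, -0.681, -0.378]), 'wrist_torque': array([-0.019,  0.01 ,  0.028]), 'grasp_force': 0.0, 'width': 0.08790854140955374}
top [ 0.393 -0.209  1.119] [[ 0.016 -1.     0.003]
 [-0.987 -0.016 -0.163]
 [ 0.163  0.    -0.987]]
oblong_tub_mouth 0.75 [207.  189.3] [ 0.569 -0.066  0.078]
square_tub_mouth 0.8 [262.1 193. ] [ 0.564 -0.218  0.06 ]
round_tub_mouth 0.93 [321.6 192.1] [ 0.569 -0.385  0.06 ]
round_tub_mouth 0.59 [141.4 241.4] [0.424 0.111 0.06 ]
oblong_lid_grip 0.64 [253.4 245.7] [ 0.418 -0.196  0.032]
square_lid_grip 0.55 [138.7 242.6] [0.422 0.127 0.032]
round_lid_grip 0.94 [306.  246.2] [ 0.419 -0.344  0.032]
lemon_center 0.94 [146.1 200.6] [0
[... 710 characters left out ...]
 261.5] [0.435 0.161 0.06 ]
oblong_lid_grip 0.96 [305.4 204.1] [ 0.424 -0.187  0.032]
square_lid_grip 0.71 [315.  262.1] [0.43  0.124 0.032]
round_lid_grip 0.53 [303.4 182.1] [ 0.415 -0.347  0.032]
lemon_center 0.77 [310.7 231.4] [ 0.424 -0.03   0.028]
lemon_center 0.72 [266.  260.7] [0.554 0.113 0.028]
lemon_center 0.7 [204.6 227.9] [ 0.727 -0.049  0.028]
lemon_center 0.53 [290.5 167.1] [ 0.45  -0.485  0.028]
lemon_center 0.32 [217.9 198.9] [ 0.702 -0.23   0.028]
coffee_jar_center 0.8 [201.  226.5] [ 0.734 -0.02   0.05 ]
mug_center 0.97 [255.4 154.8] [ 0.581 -0.564  0.045]
pepper_jar_center 0.73 [219.9 199.1] [ 0.691 -0.178  0.054]
pepper_jar_center 0.54 [263.7 166.7] [ 0.551 -0.429  0.054]
```

View pics/top0.png

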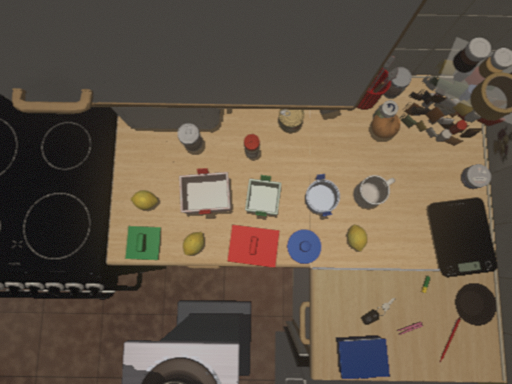

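View pics/scene0.png

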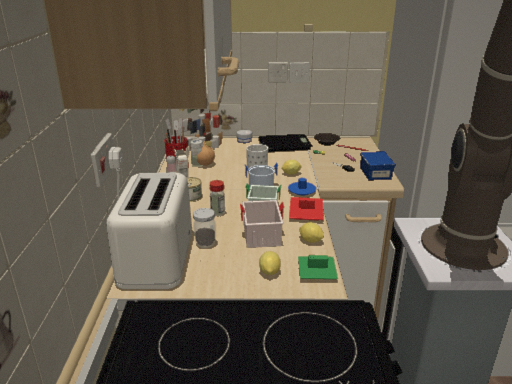

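```bash
python3 - <<'E'
from h import *
a=cv2.imread('pics/top0.png')
cv2.imwrite('pics/crop_top.png',cv2.resize(a[165:275,115:355],None,fx=3.3,fy=3.3,interpolation=cv2.INTER_CUBIC))
E
```

```text
(no output)
```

View pics/crop_top.png

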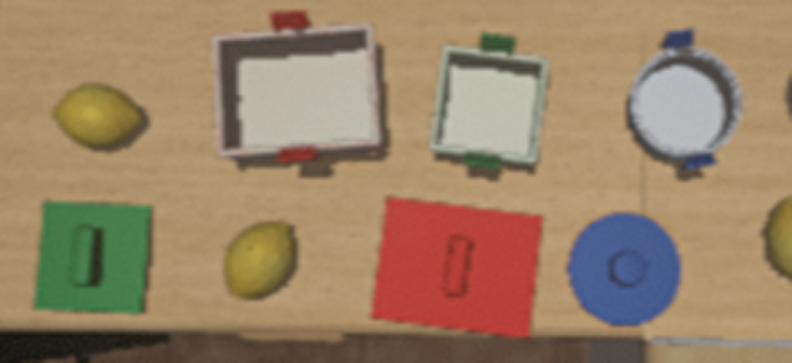

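The three lemons are at top pixels (146,200), (193,243) and (357,238). The one at (193,243), about (0.42, -0.02), is nearest the base, so it is the one meant, and the crop confirms a lemon between the green and red lids. The tubs are at top (206,190), (262,195) and (321,196). The lids are at (143,243) green, (253,246) red and (304,247) blue.

```bash
cat > fit.py <<'E'
from h import *
from scipy.optimize import minimize
from scipy.ndimage import map_coordinates
def rect(a,b,n=40):
    t=np.linspace(-1,1,n);o=np.ones(n)
    return np.vstack([np.c_[t*a/2,o*b/2],np.c_[t*a/2,-o*b/2],np.c_[o*a/2,t*b/2],np.c_[-o*a/2,t*b/2]])
def circ(d,n=120):
    t=np.linspace(0,2*np.pi,n);return np.c_[np.cos(t),np.sin(t)]*d/2
def grad(p):
    g=0
    for c in range(3):
        im=cv2.GaussianBlur(np.asarray(p['pixels'])[:,:,c].astype(np.float32),(0,0),0.8)
        g=np.maximum(g,np.hypot(cv2.Sobel(im,-1,1,0),cv2.Sobel(im,-1,0,1)))
    return np.minimum(g,250)
def fit(ps,curves,x0,yaw=True):
    # curves: list of (pts Nx2, z)
    gs=[grad(p) for p in ps]
    def cost(v):
        c,s=np.cos(v[2]/10),np.sin(v[2]/10);sc=0
        for p,g in zip(ps,gs):
            for pts,z in curves:
                X=np.c_[pts@np.array([[c,s],[-s,c]])+v[:2]/100,np.full(len(pts),z)]
                K=np.array(p['intrinsics']);T=np.array(p['camera_from_world'])
                q=(X@T[:3,:3].T+T[:3,3])@K.T;uv=q[:,:2]/q[:,2:]
                sc-=map_coordinates(g,[uv[:,1],uv[:,0]],order=1,mode='nearest').mean()
        return sc
    best=None
    for dx in (-.8,0,.8):
        for dy in (-.8,0,.8):
            for w in ((-1.2,-.4,.4,1.2) if yaw else (0,)):
                v0=np.array([x0[0]*100+dx,x0[1]*100+dy,w])
                f=(lambda v:cost(v)) if yaw else (lambda v:cost([v[0],v[1],0]))
                m=minimize(f,v0,method='Nelder-Mead',options=dict(initial_simplex=np.vstack([v0]+[v0+.3*e for e in np.eye(3)])))
                if best is None or m.fun<best.fun: best=m
    v=best.x;return v[0]/100,v[1]/100,np.degrees(v[2]/10)%360 if 0 else np.degrees(v[2]/10),best.fun
E
cat > m.py <<'E'
from fit import *
ps={n:snap(n) for n in('top','scene')}
items=[('obT',[(rect(.104,.136),.078),(rect(.092,.124),.078)],(.569,-.06),1),
('sqT',[(rect(.092,.092),.06),(rect(.08,.08),.06)],(.558,-.215),1),
('rdT',[(circ(.096),.06),(circ(.084),.06)],(.567,-.385),0),
('obL',[(rect(.106,.138),.016),(rect(.05,.018),.048)],(.42,-.192),1),
('sqL',[(rect(.094,.094),.016),(rect(.05,.018),.048)],(.425,.125),1),
('rdL',[(circ(.098),.016),(circ(.03),.048)],(.418,-.345),0)]
for n,c,x0,y in items:
    for k in (['top'],['scene'],['top','scene']):
        r=fit([ps[i] for i in k],c,x0,y);print(n,k,np.round(r,4))
p=ps['top']
for q in silhouettes('lemon_center',p):
    m=np.asarray(q['region']).astype(np.uint8);ys,xs=np.nonzero(m)
    W=np.array([toworld(p,(u,v),.028)[:2] for u,v in zip(xs,ys)],np.float32)
    print('lemon',round(q['conf'],2),q['box'],W.mean(0),cv2.minAreaRect(W))
# clips
im=cv2.cvtColor(np.asarray(p['pixels']),cv2.COLOR_RGB2HSV)
for nm,lo,hi,z in(('red',(170,120,40),(180,255,255),.088),('red0',(0,150,40),(5,255,255),.088),('green',(50,110,20),(85,255,255),.07),('blue',(105,120,30),(130,255,255),.07)):
    n,l,st,ce=cv2.connectedComponentsWithStats(cv2.inRange(im,lo,hi))
    for i in range(1,n):
        if 15<st[i,4]<400 and 165<ce[i][1]<220: print(nm,st[i,4],ce[i],toworld(p,ce[i],z))
E
python3 m.py
```

```text
obT ['top'] [ 5.627000e-01 -6.380000e-02  5.317300e+00 -3.265255e+02]
obT ['scene'] [ 5.635000e-01 -4.940000e-02  5.388800e+00 -3.355987e+02]
obT ['top', 'scene'] [ 5.641000e-01 -6.370000e-02  5.298300e+00 -6.257343e+02]
sqT ['top'] [ 5.480000e-01 -2.240000e-01 -6.707000e+00 -2.846409e+02]
sqT ['scene'] [ 5.553000e-01 -2.281000e-01 -7.391500e+00 -3.349808e+02]
sqT ['top', 'scene'] [ 5.552000e-01 -2.253000e-01 -7.419500e+00 -6.105323e+02]Traceback (most recent call last):
  File "m.py", line 11, in <module>
    r=fit([ps[i] for i in k],c,x0,y);print(n,k,np.round(r,4))
  File "fit.py", line 33, in fit
    m=minimize(f,v0,method='Nelder-Mead',options=dict(initial_simplex=np.vstack([v0]+[v0+.3*e for e in np.eye(3)])))
    res = _minimize_neldermead(fun, x0, args, callback, bounds=bounds,
                               **options)
    fsim[k] = func(sim[k])
              ~~~~^^^^^^^^
    fx = function(np.copy(x), *(wrapper_args + args))
  File "fit.py", line 32, in <lambda>
    f=(lambda v:cost(v)) if yaw else (lambda v:cost([v[0],v[1],0]))
                                               ~~~~^^^^^^^^^^^^^^^
  File "fit.py", line 22, in cost
    X=np.c_[pts@np.array([[c,s],[-s,c]])+v[:2]/100,np.full(len(pts),z)]
                                         ~~~~~^~~~
TypeError: unsupported operand type(s) for /: 'list' and 'int'
```

```bash
sed -i 's/cost(\[v\[0\],v\[1\],0\])/cost(v*[1,1,0])/' fit.py
cat >> m.py <<'E'
def ov(p,sc,box,fn):
    a=cv2.cvtColor(np.asarray(p['pixels']),cv2.COLOR_RGB2BGR)[box[1]:box[3],box[0]:box[2]]
    a=cv2.resize(a,None,fx=sc,fy=sc,interpolation=cv2.INTER_CUBIC)
    for (n,c,x0,y) in items:
        r=R[n];t=np.radians(r[2]) if y else 0
        for pts,z in c:
            for q in pts@np.array([[np.cos(t),np.sin(t)],[-np.sin(t),np.cos(t)]])+r[:2]:
                u=topix(p,[q[0],q[1],z]);cv2.circle(a,(int((u[0]-box[0]+.5)*sc),int((u[1]-box[1]+.5)*sc)),0,(255,0,255),-1)
    cv2.imwrite('pics/'+fn,a)
ov(ps['top'],3.3,(115,165,355,275),'ovt.png')
ov(ps['scene'],5,(230,150,350,270),'ovs.png')
E
sed -i "s/^for n,c,x0,y in items:/R={}\nfor n,c,x0,y in items:/; s/print(n,k,np.round(r,4))/R[n]=r;print(n,k[0],len(k),[round(float(i),4) for i in r])/" m.py
python3 m.py
```

```text
obT top 1 [0.5628, -0.0638, 5.3454, -326.4494]
obT scene 1 [0.5635, -0.0494, 5.389, -335.9806]
obT top 2 [0.5641, -0.0637, 5.2998, -625.0091]
sqT top 1 [0.548, -0.224, -6.6975, -285.3653]
sqT scene 1 [0.5553, -0.228, -7.3724, -335.2747]
sqT top 2 [0.5553, -0.2254, -7.3649, -611.6188]
rdT top 1 [0.5512, -0.3848, 4.7038, -312.8112]
rdT scene 1 [0.5482, -0.3899, 2.4801, -259.1295]
rdT top 2 [0.5497, -0.3835, 5.2758, -563.5179]
obL top 1 [0.4192, -0.1955, -6.1579, -268.4052]
obL scene 1 [0.4211, -0.195, -6.5912, -428.2426]
obL top 2 [0.4201, -0.1954, -6.4293, -690.7183]
sqL top 1 [0.4225, 0.1199, -1.5525, -307.0082]
sqL scene 1 [0.4246, 0.1208, -0.7214, -426.0543]
sqL top 2 [0.4237, 0.1204, -1.2691, -726.0248]
rdL top 1 [0.4207, -0.3395, -8.956, -284.0117]
rdL scene 1 [0.4214, -0.3371, -10.7177, -475.3943]
rdL top 2 [0.4209, -0.3389, -2.7582, -757.2954]
lemon 0.9 [191.4, 242.9, 23.0, 23.2] [ 0.4233254  -0.02711051] ((0.42336851358413696, -0.026622440665960312), (0.06164048984646797, 0.05922425165772438), 0.902615487575531)
lemon 0.7 [358.5, 238.7, 21.2, 28.3] [ 0.44684932 -0.49040434] ((0.4471431076526642, -0.48972880840301514), (0.05864905193448067, 0.06128142401576042), 62.074275970458984)
lemon 0.66 [145.1, 202.1, 28.9, 19.1] [0.54482895 0.1202642 ] ((0.5451551675796509, 0.11978580802679062), (0.05865217745304108, 0.0558130256831646), 47.475807189941406)
lemon 0.42 [323.3, 194.6, 35.8, 44.5] [ 0.5646838 -0.3930202] ((0.5652362108230591, -0.39469972252845764), (0.09447026252746582, 0.10906652361154556), 56.76539611816406)
red0 38 [202.26315789 170.55263158] [ 0.61972702 -0.05215519  0.088     ]
red0 28 [204.35714286 211.71428571] [ 0.50594366 -0.06234896  0.088     ]
```

View pics/ovt.png

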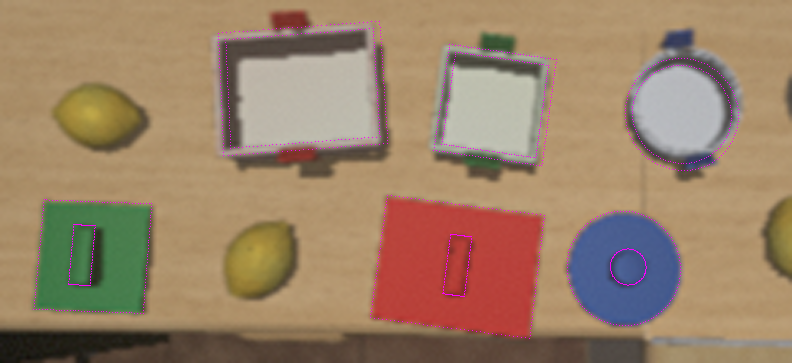

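View pics/ovs.png

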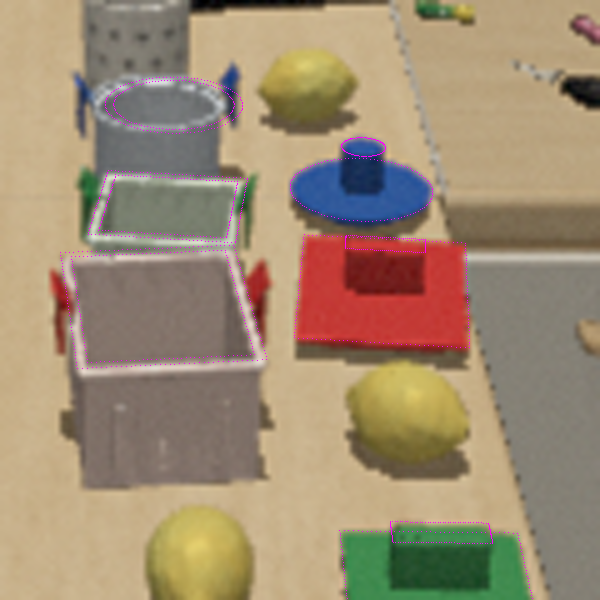

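```bash
cat > m2.py <<'E'
from fit import *
ps={n:snap(n) for n in('top','scene')}
def fit2(ps,shape,z,x0,yaw):
    gs=[cv2.GaussianBlur(np.asarray(p['pixels'])[:,:,:].min(2).astype(np.float32),(0,0),.6) for p in ps]
    C=[(shape(.003),1),(shape(-.005),-.5),(shape(.011),-.5)]
    def cost(v):
        c,s=np.cos(v[2]/10),np.sin(v[2]/10);sc=0
        for p,g in zip(ps,gs):
            K=np.array(p['intrinsics']);T=np.array(p['camera_from_world'])
            for pts,w in C:
                X=np.c_[pts@np.array([[c,s],[-s,c]])+v[:2]/100,np.full(len(pts),z)]
                q=(X@T[:3,:3].T+T[:3,3])@K.T;uv=q[:,:2]/q[:,2:]
                sc-=w*map_coordinates(g,[uv[:,1],uv[:,0]],order=1,mode='nearest').mean()
        return sc
    best=None
    for dx in (-1,-.5,0,.5,1):
        for dy in (-1,-.5,0,.5,1):
            v0=np.array([x0[0]*100+dx,x0[1]*100+dy,np.radians(x0[2])*10])
            m=minimize(lambda v:cost(v if yaw else v*[1,1,0]),v0,method='Nelder-Mead',options=dict(initial_simplex=np.vstack([v0]+[v0+.2*e for e in np.eye(3)])))
            if best is None or m.fun<best.fun: best=m
    v=best.x;return v[0]/100,v[1]/100,np.degrees(v[2]/10),best.fun
R={}
items=[('ob',lambda d:rect(.092+2*d,.124+2*d),.078,(.565,-.06,5),1),('sq',lambda d:rect(.08+2*d,.08+2*d),.06,(.555,-.222,-7),1),('rd',lambda d:circ(.084+2*d),.06,(.56,-.385,0),0)]
for n,s,z,x0,y in items:
    for k in (['top'],['scene'],['top','scene']):
        r=fit2([ps[i] for i in k],s,z,x0,y);R[n,k[0],len(k)]=r;print(n,k[0],len(k),[round(float(i),4) for i in r])
def ov(nm,sc,box):
    p=ps[nm];a=cv2.cvtColor(np.asarray(p['pixels']),cv2.COLOR_RGB2BGR)[box[1]:box[3],box[0]:box[2]]
    a=cv2.resize(a,None,fx=sc,fy=sc,interpolation=cv2.INTER_NEAREST)
    for n,s,z,x0,y in items:
        r=R[n,nm,1];t=np.radians(r[2]) if y else 0
        for d in (0,.006):
            for q in s(d)@np.array([[np.cos(t),np.sin(t)],[-np.sin(t),np.cos(t)]])+r[:2]:
                u=topix(p,[q[0],q[1],z]);cv2.circle(a,(int((u[0]-box[0]+.5)*sc),int((u[1]-box[1]+.5)*sc)),0,(255,0,255),-1)
    return a
a=ov('top',5,(175,165,345,222));b=ov('scene',8,(240,160,295,230))
w=max(a.shape[1],b.shape[1]);a,b=[np.pad(i,((0,0),(0,w-i.shape[1]),(0,0))) for i in(a,b)]
o=np.vstack([a,b]);cv2.imwrite('pics/ov2.png',cv2.resize(o,None,fx=min(1,600/o.shape[0],800/o.shape[1]),fy=min(1,600/o.shape[0],800/o.shape[1])))
E
python3 m2.py
```

```text
ob top 1 [0.5636, -0.0566, 5.4479, -33.1831]
ob scene 1 [0.5637, -0.0566, 5.1182, -44.6816]
ob top 2 [0.5637, -0.0566, 5.2509, -77.7916]
sq top 1 [0.5572, -0.2189, -6.7296, -19.7777]
sq scene 1 [0.5572, -0.2194, -5.5357, -41.0611]
sq top 2 [0.5572, -0.2192, -5.99, -60.425]
rd top 1 [0.5617, -0.3889, -0.8917, -24.6587]
rd scene 1 [0.5607, -0.3876, -1.7449, -18.3329]
rd top 2 [0.5611, -0.3887, 1.467, -42.3024]
```

View pics/ov2.png

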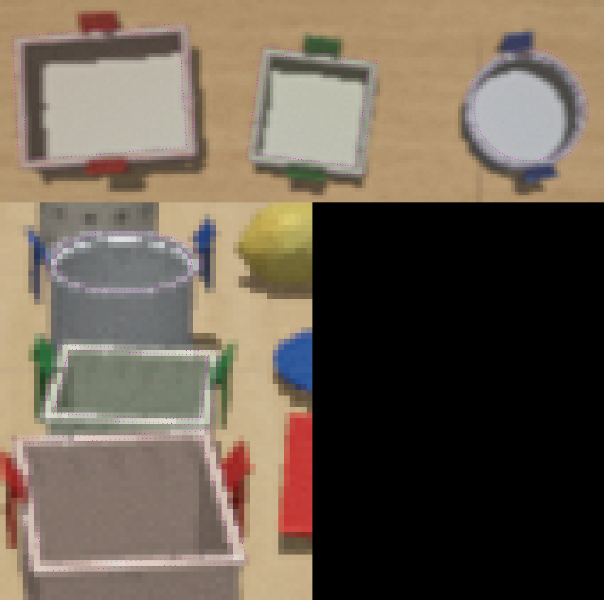

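```bash
cat > go.py <<'E'
import sys
from h import *
def go(x,y,z,phi=None):
    s=get_state();R=s['tcp_rot'];cur=np.degrees(np.arctan2(-R[0,1],R[1,1]))
    if phi is None: phi=cur
    a=np.radians(phi);Rt=np.array([[-np.cos(a),-np.sin(a),0],[-np.sin(a),np.cos(a),0],[0,0,-1]]).T
    d=Rt.T@(np.array([x,y,z])-s['tcp_pos'])*1000
    tilt=np.degrees(cv2.Rodrigues(R.T@Rt)[0].ravel())
    print('t',round(s['t'],2),'tcp',np.round(s['tcp_pos'],4),'phi',round(cur,2),'turn',np.round(tilt,2),'then shift mm',np.round(d,1),'F',np.round(s['contact_force'],1),'w',round(s['width'],4),'gf',round(s['grasp_force'],1))
if __name__=='__main__': go(*map(float,sys.argv[1:]))
E
python3 - <<'E'
from h import *
for n in('top','scene'):
    p=snap(n)
    im=cv2.cvtColor(np.asarray(p['pixels']),cv2.COLOR_RGB2HSV);m=cv2.inRange(im,(20,140,60),(32,255,255))
    k,l,st,ce=cv2.connectedComponentsWithStats(m);u=topix(p,[.423,-.025,.028])
    i=1+np.argmin(np.hypot(*(ce[1:]-u).T)+1e3*(st[1:,4]<60));ys,xs=np.nonzero(l==i)
    W=np.array([toworld(p,(a,b),.028)[:2] for a,b in zip(xs,ys)]);c=W.mean(0);w,v=np.linalg.eigh(np.cov((W-c).T))
    print(n,len(xs),c,np.sqrt(w)*4,np.degrees(np.arctan2(v[1,1],v[0,1])))
E
python3 go.py .423 -.027 .25 -35
```

```text
top 310 [ 0.42316356 -0.02306653] [0.04525229 0.07080902] 147.56984054870858
scene 220 [ 0.42432851 -0.01548754] [0.07038817 0.08345041] 101.00274785947119
t 1.55 tcp [0.1442 0.6081 0.3026] phi -13.34 turn [ 0.   -0.   21.66] then shift mm [-592.7 -360.4   52.6] F [ 0.5 -0.2  0.7] w 0.0876 gf 0.0
```

```bash
python3 go.py .423 -.025 .2 -32
```

```text
t 1.55 tcp [0.1442 0.6081 0.3026] phi -13.34 turn [ 0.   -0.   18.66] then shift mm [-572.  -389.2  102.6] F [ 0.5 -0.2  0.7] w 0.0876 gf 0.0
```

Emit:
send_rows:
  rows:
    - [0,0,0,0,0,9.33,0.0878]
    - [0,0,0,0,0,9.33,0.0878]
    - [-0.04,-0.027,0,0,0,0,0.0878]
    - [-0.04,-0.027,0,0,0,0,0.0878]
    - [-0.04,-0.027,0,0,0,0,0.0878]
    - [-0.04,-0.027,0,0,0,0,0.0878]
    - [-0.04,-0.027,0,0,0,0,0.0878]
    - [-0.04,-0.027,0,0,0,0,0.0878]
    - [-0.04,-0.027,0,0,0,0,0.0878]
    - [-0.04,-0.027,0,0,0,0,0.0878]
    - [-0.04,-0.027,0,0,0,0,0.0878]
    - [-0.04,-0.027,0,0,0,0,0.0878]

```text
t: 3.05
tcp_pos: [0.3408, 0.1657, 0.303]
tcp_rot: [[-0.848, 0.53, 0.001], [0.53, 0.848, 0.001], [-0.0, 0.001, -1.0]]
contact_force: [-0.1, -0.7, 0.4]
width: 0.0875
grasp_force: 0.0
```

```bash
python3 go.py .423 -.025 .089 -32
```

```text
t 3.05 tcp [0.3408 0.1657 0.303 ] phi -31.99 turn [0.07 0.   0.01] then shift mm [-170.7 -118.2  214. ] F [-0.1 -0.7  0.4] w 0.0875 gf 0.0
```

Emit:
send_rows:
  rows:
    - [-0.04,-0.028,0.02,0,0,0,0.0878]
    - [-0.04,-0.028,0.02,0,0,0,0.0878]
    - [-0.04,-0.028,0.02,0,0,0,0.0878]
    - [-0.04,-0.028,0.02,0,0,0,0.0878]
    - [-0.0107,-0.0062,0.02,0,0,0,0.0878]
    - [0,0,0.03,0,0,0,0.0878]
    - [0,0,0.03,0,0,0,0.0878]
    - [0,0,0.03,0,0,0,0.0878]
    - [0,0,0.0,0,0,0,0.0878]

```text
t: 4.18
tcp_pos: [0.4215, -0.0237, 0.1115]
tcp_rot: [[-0.848, 0.53, -0.004], [0.53, 0.848, -0.001], [0.003, -0.003, -1.0]]
contact_force: [0.8, -0.4, 0.5]
width: 0.0877
grasp_force: 0.0
```

```bash
python3 - <<'E'
from h import *
snap('top','l1t.png');snap('scene','l1s.png')
a=cv2.imread('pics/l1t.png')[190:290,140:240];b=cv2.imread('pics/l1s.png')[160:260,260:360]
cv2.imwrite('pics/l1.png',cv2.resize(np.hstack([a,b]),None,fx=4,fy=4,interpolation=cv2.INTER_CUBIC))
E
python3 go.py .423 -.025 .089 -32
```

```text
t 4.28 tcp [ 0.4227 -0.0237  0.1132] phi -32.02 turn [-0.01  0.   -0.02] then shift mm [-0.9 -0.9 24.2] F [-0.4  0.8  0.8] w 0.0877 gf 0.0
```

View pics/l1.png

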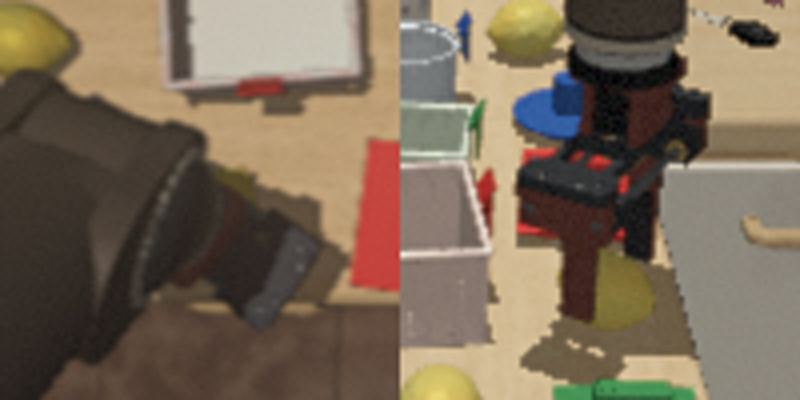

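The crop shows the fingers straddling the lemon, with the near finger at (580,270) and the lemon at (610,290). I'll lower and close.

Emit:
send_rows:
  rows:
    - [-0.001,-0.001,0.012,0,0,0,0.0878]
    - [0,0,0.012,0,0,0,0.0878]
    - [0,0,0,0,0,0,0.0878]
    - [0,0,0,0,0,0,0.03]
    - [0,0,0,0,0,0,0.03]
    - [0,0,0,0,0,0,0.03]
    - [0,0,0,0,0,0,0.03]
    - [0,0,0,0,0,0,0.03]
    - [0,0,0,0,0,0,0.03]
  grip_force: 15

```text
t: 5.4
tcp_pos: [0.4229, -0.0249, 0.0888]
tcp_rot: [[-0.848, 0.53, 0.0], [0.53, 0.848, 0.0], [-0.0, 0.0, -1.0]]
contact_force: [-0.8, 0.0, 3.7]
width: 0.0532
grasp_force: 15.0
```

```bash
python3 go.py .5637 -.0566 .25 5.25
```

```text
t 5.4 tcp [ 0.4229 -0.0249  0.0888] phi -32.0 turn [ 1.000e-02  1.000e-02 -3.725e+01] then shift mm [-137.3  -44.5 -161.2] F [-0.8  0.   3.7] w 0.0532 gf 15.0
```

Emit:
send_rows:
  rows:
    - [0,0,-0.043,0,0,0,0.03]
    - [0,0,-0.043,0,0,0,0.03]
    - [0,0,-0.043,0,0,0,0.03]
    - [0,0,0,0,0,-9.3,0.03]
    - [0,0,0,0,0,-9.3,0.03]
    - [0,0,0,0,0,-9.3,0.03]
    - [0,0,0,0,0,-9.35,0.03]
    - [-0.046,-0.015,0,0,0,0,0.03]
    - [-0.046,-0.015,0,0,0,0,0.03]
    - [-0.0453,-0.0145,0,0,0,0,0.03]
    - [0,0,0,0,0,0,0.03]
    - [0,0,0,0,0,0,0.03]

```text
t: 6.9
tcp_pos: [0.5626, -0.0567, 0.2169]
tcp_rot: [[-0.996, -0.091, -0.002], [-0.091, 0.996, -0.0], [0.002, 0.0, -1.0]]
contact_force: [0.1, 0.7, -1.4]
width: 0.0537
grasp_force: 15.0
```

```bash
python3 go.py .5637 -.0566 .1 5.25
```

```text
t 6.9 tcp [ 0.5626 -0.0567  0.2169] phi 5.23 turn [ 0.01 -0.12 -0.02] then shift mm [ -1.1  -0.  116.9] F [ 0.1  0.7 -1.4] w 0.0537 gf 15.0
```

Emit:
send_rows:
  rows:
    - [-0.001,0,0.03,0,0,0,0.03]
    - [0,0,0.03,0,0,0,0.03]
    - [0,0,0.03,0,0,0,0.03]
    - [0,0,0.03,0,0,0,0.03]
    - [0,0,0,0,0,0,0.03]
    - [0,0,0,0,0,0,0.03]
    - [0,0,0,0,0,0,0.072]
    - [0,0,0,0,0,0,0.072]
    - [0,0,0,0,0,0,0.072]
    - [0,0,-0.02,0,0,0,0.072]
    - [0,0,-0.04,0,0,0,0.072]
    - [0,0,-0.05,0,0,0,0.072]

```text
t: 8.4
tcp_pos: [0.564, -0.0565, 0.2082]
tcp_rot: [[-0.996, -0.091, -0.002], [-0.091, 0.996, -0.0], [0.002, -0.0, -1.0]]
contact_force: [1.5, -0.1, -0.5]
width: 0.0721
grasp_force: 0.0
```

```bash
python3 go.py .42 -.1953 .25 -6.4
```

```text
t 8.4 tcp [ 0.564  -0.0565  0.2082] phi 5.24 turn [-0.02 -0.11 11.64] then shift mm [ 127.7 -154.   -41.8] F [ 1.5 -0.1 -0.5] w 0.0721 gf 0.0
```

Emit:
send_rows:
  rows:
    - [0,0,0,0,0,5.82,0.06]
    - [0,0,0,0,0,5.82,0.06]
    - [0.032,-0.0385,0,0,0,0,0.06]
    - [0.032,-0.0385,0,0,0,0,0.06]
    - [0.032,-0.0385,0,0,0,0,0.06]
    - [0.0317,-0.0385,0,0,0,0,0.06]
    - [0,0,0,0,0,0,0.04]
    - [0,0,0,0,0,0,0.04]

```text
t: 9.4
tcp_pos: [0.4212, -0.195, 0.2079]
tcp_rot: [[-0.994, 0.111, 0.001], [0.111, 0.994, 0.0], [-0.001, 0.0, -1.0]]
contact_force: [-0.9, 0.2, 0.2]
width: 0.0435
grasp_force: 0.0
```

```bash
python3 go.py .42 -.1953 .0985 -6.4;  python3 - <<'E'
from h import *
snap('top','l2t.png');snap('scene','l2s.png')
a=cv2.imread('pics/l2t.png')[160:260,170:270];b=cv2.imread('pics/l2s.png')[160:260,220:320]
cv2.imwrite('pics/l2.png',cv2.resize(np.hstack([a,b]),None,fx=4,fy=4,interpolation=cv2.INTER_CUBIC))
E
```

```text
t 9.4 tcp [ 0.4212 -0.195   0.2079] phi -6.39 turn [0.03 0.05 0.01] then shift mm [  1.1  -0.4 109.4] F [-0.9  0.2  0.2] w 0.0435 gf 0.0
```

View pics/l2.png

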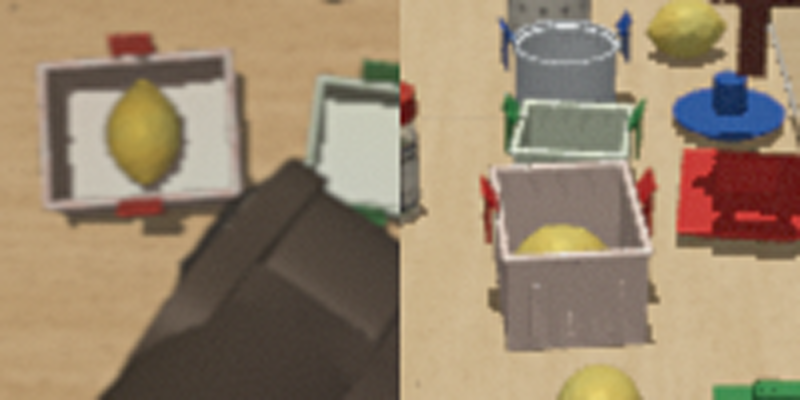

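The lemon lies flat in the red tub, at left-crop pixel (145,130). Next is the red lid.

Emit:
send_rows:
  rows:
    - [0.001,0,0.03,0,0,0,0.04]
    - [0,0,0.03,0,0,0,0.04]
    - [0,0,0.03,0,0,0,0.04]
    - [0,0,0.0194,0,0,0,0.04]
    - [0,0,0,0,0,0,0.04]
    - [0,0,0,0,0,0,0.04]
    - [0,0,0,0,0,0,0.005]
    - [0,0,0,0,0,0,0.005]
    - [0,0,0,0,0,0,0.005]
    - [0,0,0,0,0,0,0.005]
    - [0,0,0,0,0,0,0.005]
  grip_force: 40

```text
t: 10.88
tcp_pos: [0.4197, -0.1951, 0.0983]
tcp_rot: [[-0.994, 0.111, 0.0], [0.111, 0.994, 0.0], [-0.0, 0.0, -1.0]]
contact_force: [0.6, 0.8, 1.6]
width: 0.018
grasp_force: 40.0
```

```bash
python3 go.py .5637 -.0566 .25 5.25
```

```text
t 10.88 tcp [ 0.4197 -0.1951  0.0983] phi -6.38 turn [ 1.000e-02  2.000e-02 -1.163e+01] then shift mm [-156.1  124.8 -151.7] F [0.6 0.8 1.6] w 0.018 gf 40.0
```

Emit:
send_rows:
  rows:
    - [0,0,-0.045,0,0,0,0.005]
    - [0,0,-0.045,0,0,0,0.005]
    - [0,0,-0.045,0,0,0,0.005]
    - [0,0,0,0,0,-5.82,0.005]
    - [0,0,0,0,0,-5.81,0.005]
    - [-0.039,0.0312,0,0,0,0,0.005]
    - [-0.039,0.0312,0,0,0,0,0.005]
    - [-0.039,0.0312,0,0,0,0,0.005]
    - [-0.0391,0.0312,0,0,0,0,0.005]
    - [0,0,0,0,0,0,0.005]
    - [0,0,0,0,0,0,0.005]
    - [0,0,0,0,0,0,0.005]

```text
t: 12.38
tcp_pos: [0.5627, -0.0581, 0.2332]
tcp_rot: [[-0.996, -0.089, -0.001], [-0.089, 0.996, -0.0], [0.001, -0.0, -1.0]]
contact_force: [-0.7, 0.3, -0.5]
width: 0.0179
grasp_force: 40.0
```

```bash
python3 go.py .5637 -.0566 .19 5.25; python3 - <<'E'
from fit import *
for n in('top','scene'):
    p=snap(n,n[0]+'3.png');z=get_state()['tcp_pos'][2]-.0663
    print(n,[round(float(i),4) for i in fit([p],[(rect(.106,.138),z-.016)],(.5637,-.0566),1)])
a=cv2.imread('pics/t3.png')[150:250,160:260];b=cv2.imread('pics/s3.png')[130:230,210:310]
cv2.imwrite('pics/l3.png',cv2.resize(np.hstack([a,b]),None,fx=4,fy=4,interpolation=cv2.INTER_CUBIC))
E
```

```text
t 12.38 tcp [ 0.5627 -0.0581  0.2332] phi 5.12 turn [-0.01 -0.03 -0.13] then shift mm [-1.2  1.4 43.2] F [-0.7  0.3 -0.5] w 0.0179 gf 40.0
top [0.5648, -0.0703, 5.9045, -108.5977]
scene [0.5635, -0.0523, 4.4351, -215.884]
```

View pics/l3.png

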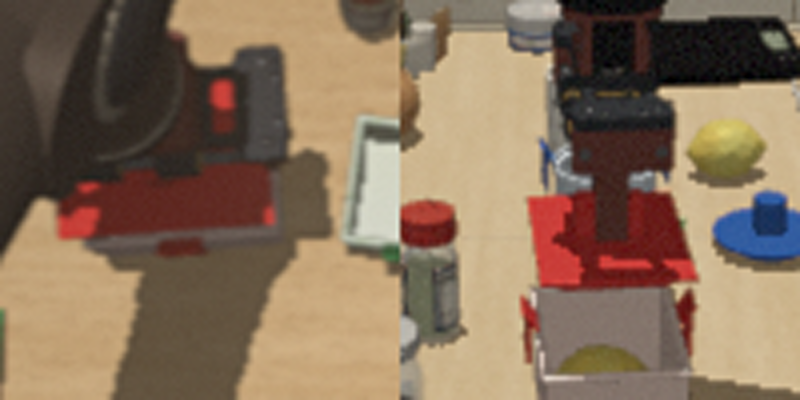

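Emit:
send_rows:
  rows:
    - [-0.0005,0.0005,0.02,0,0,0,0.005]
    - [0,0,0.02,0,0,0,0.005]
    - [0,0,0.01,0,0,0,0.005]
    - [0,0,0,0,0,0,0.005]
    - [0,0,0,0,0,0,0.005]
    - [0,0,0,0,0,0,0.005]

```text
t: 13.22
tcp_pos: [0.5644, -0.0562, 0.1839]
tcp_rot: [[-0.996, -0.091, 0.001], [-0.091, 0.996, 0.0], [-0.001, 0.0, -1.0]]
contact_force: [0.6, -0.2, -1.4]
width: 0.0179
grasp_force: 40.0
```

```bash
python3 go.py .5637 -.0566 .1643 5.25
```

```text
t 13.22 tcp [ 0.5644 -0.0562  0.1839] phi 5.24 turn [ 0.    0.07 -0.01] then shift mm [ 0.8 -0.3 19.6] F [ 0.6 -0.2 -1.4] w 0.0179 gf 40.0
```

Emit:
send_rows:
  rows:
    - [0.0008,0,0.004,0,0,0,0.005]
    - [0,0,0.004,0,0,0,0.005]
    - [0,0,0.003,0,0,0,0.005]
    - [0,0,0,0,0,0,0.005]
    - [0,0,0,0,0,0,0.005]

```text
t: 13.85
tcp_pos: [0.5634, -0.0563, 0.1723]
tcp_rot: [[-0.996, -0.091, 0.0], [-0.091, 0.996, -0.0], [-0.0, -0.0, -1.0]]
contact_force: [0.1, 0.2, 2.4]
width: 0.0177
grasp_force: 40.0
```

Emit:
send_rows:
  rows:
    - [0,0,0.002,0,0,0,0.005]
    - [0,0,0.002,0,0,0,0.005]
    - [0,0,0.001,0,0,0,0.005]
    - [0,0,0,0,0,0,0.005]
  grip_force: 60

```text
t: 14.35
tcp_pos: [0.5628, -0.0562, 0.1666]
tcp_rot: [[-0.996, -0.091, -0.001], [-0.091, 0.996, -0.0], [0.001, 0.0, -1.0]]
contact_force: [-0.5, -0.6, -3.0]
width: 0.0175
grasp_force: 60.0
```

Emit:
send_rows:
  rows:
    - [0,0,0.002,0,0,0,0.005]
    - [0,0,0.002,0,0,0,0.005]
    - [0,0,0,0,0,0,0.005]
    - [0,0,0,0,0,0,0.005]

```text
t: 14.85
tcp_pos: [0.5631, -0.0562, 0.1643]
tcp_rot: [[-0.996, -0.091, 0.0], [-0.091, 0.996, 0.001], [-0.0, 0.001, -1.0]]
contact_force: [-5.2, 1.6, 13.2]
width: 0.0176
grasp_force: 60.0
```

Emit:
send_rows:
  rows:
    - [0,0,0,0,0,0,0.04]
    - [0,0,0,0,0,0,0.04]
    - [0,0,0,0,0,0,0.04]
    - [0,0,-0.02,0,0,0,0.04]
    - [0,0,-0.025,0,0,0,0.01]
    - [0,0,0,0,0,0,0.0]
    - [0,0,0,0,0,0,0.0]
    - [0,0,0,0,0,0,0.0]
    - [0,0,0.0,0,0,0,0.0]

```text
t: 15.98
tcp_pos: [0.563, -0.0562, 0.2076]
tcp_rot: [[-0.996, -0.091, -0.001], [-0.091, 0.996, -0.0], [0.001, -0.0, -1.0]]
contact_force: [-0.6, 0.3, 0.3]
width: 0.0006
grasp_force: 0.0
```

```bash
python3 go.py .5635 -.0566 .194 5.25; python3 - <<'E'
from fit import *
for n in('top','scene'):
    p=snap(n,n[0]+'4.png')
a=cv2.imread('pics/t4.png')[150:250,160:260];b=cv2.imread('pics/s4.png')[160:260,210:310]
cv2.imwrite('pics/l4.png',cv2.resize(np.hstack([a,b]),None,fx=4,fy=4,interpolation=cv2.INTER_CUBIC))
E
```

```text
t 15.97 tcp [ 0.563  -0.0562  0.2076] phi 5.24 turn [-0.   -0.07 -0.01] then shift mm [-0.5 -0.4 13.6] F [-0.6  0.3  0.3] w 0.0006 gf 0.0
```

View pics/l4.png

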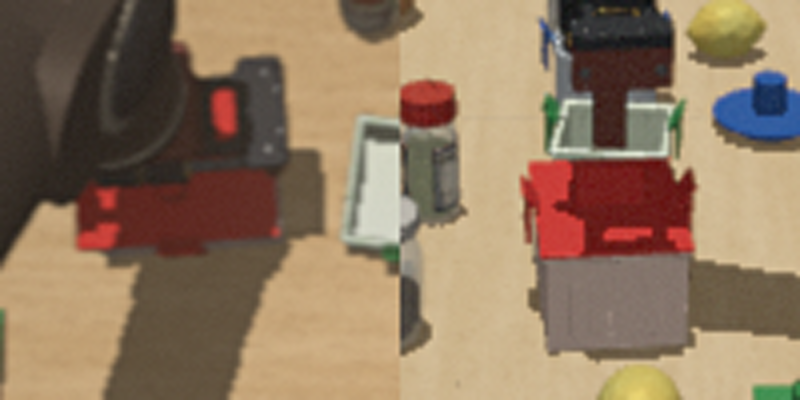

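The red lid sits level on the tub with both clips up beside its edge. I'll press its rib once with the closed fingertips to confirm it is home.

Emit:
send_rows:
  rows:
    - [-0.0005,0,0.006,0,0,0,0.0]
    - [0,0,0.006,0,0,0,0.0]
    - [0,0,0.003,0,0,0,0.0]
    - [0,0,0,0,0,0,0.0]
    - [0,0,0,0,0,0,0.0]

```text
t: 16.7
tcp_pos: [0.5636, -0.0562, 0.1943]
tcp_rot: [[-0.996, -0.091, -0.0], [-0.091, 0.996, 0.001], [0.0, 0.001, -1.0]]
contact_force: [-6.7, 1.4, 15.9]
width: 0.0003
grasp_force: 7.7
```

The fingertips met the rib at the home height with 16 N. Next is the green lid.

```bash
python3 go.py .4237 .1204 .2245 -1.2
```

```text
t 16.7 tcp [ 0.5636 -0.0562  0.1943] phi 5.23 turn [ 0.07 -0.    6.43] then shift mm [143.6 173.6 -30.2] F [-6.7  1.4 15.9] w 0.0003 gf 7.7
```

Emit:
send_rows:
  rows:
    - [0,0,-0.032,0,0,0,0.0]
    - [0,0,0,0,0,6.43,0.04]
    - [0.036,0.0434,0,0,0,0,0.04]
    - [0.036,0.0434,0,0,0,0,0.04]
    - [0.036,0.0434,0,0,0,0,0.04]
    - [0.0356,0.0434,0,0,0,0,0.04]
    - [0,0,0.04,0,0,0,0.04]
    - [0,0,0.04,0,0,0,0.04]
    - [0,0,0.02,0,0,0,0.04]
    - [0,0,0,0,0,0,0.04]
    - [0,0,0,0,0,0,0.04]

```text
t: 18.08
tcp_pos: [0.4242, 0.1203, 0.1258]
tcp_rot: [[-1.0, 0.021, 0.001], [0.021, 1.0, 0.0], [-0.001, 0.0, -1.0]]
contact_force: [-0.2, -0.3, 0.0]
width: 0.0399
grasp_force: 0.0
```

```bash
python3 go.py .4237 .1204 .0985 -1.2; python3 - <<'E'
from fit import *
p=snap('scene','s5.png')
print([round(float(i),4) for i in fit([p],[(rect(.094,.094),.016)],(.4237,.1204),1)])
E
```

```text
t 18.07 tcp [0.4242 0.1203 0.1258] phi -1.21 turn [ 0.01  0.03 -0.01] then shift mm [ 0.5  0.1 27.3] F [-0.2 -0.3  0. ] w 0.0399 gf 0.0
[0.4245, 0.1217, -0.848, -196.5081]
```

Emit:
send_rows:
  rows:
    - [0.0005,0.0005,0.015,0,0,0,0.04]
    - [0,0,0.0123,0,0,0,0.04]
    - [0,0,0,0,0,0,0.04]
    - [0,0,0,0,0,0,0.04]
    - [0,0,0,0,0,0,0.005]
    - [0,0,0,0,0,0,0.005]
    - [0,0,0,0,0,0,0.005]
    - [0,0,0,0,0,0,0.005]
    - [0,0,0,0,0,0,0.005]
  grip_force: 50

```text
t: 19.25
tcp_pos: [0.4233, 0.1209, 0.098]
tcp_rot: [[-1.0, 0.021, 0.0], [0.021, 1.0, 0.0], [-0.0, 0.0, -1.0]]
contact_force: [0.3, -1.0, 0.7]
width: 0.0177
grasp_force: 50.0
```

```bash
python3 go.py .5572 -.2192 .2335 -6.1
```

```text
t 19.25 tcp [0.4233 0.1209 0.098 ] phi -1.19 turn [0.01 0.   4.91] then shift mm [-169.3 -323.9 -135.5] F [ 0.3 -1.   0.7] w 0.0177 gf 50.0
```

Emit:
send_rows:
  rows:
    - [0,0,-0.05,0,0,0,0.005]
    - [0,0,-0.05,0,0,0,0.005]
    - [0,0,-0.052,0,0,4.91,0.005]
    - [-0.0211,-0.0405,0,0,0,0,0.005]
    - [-0.0211,-0.0405,0,0,0,0,0.005]
    - [-0.0211,-0.0405,0,0,0,0,0.005]
    - [-0.0211,-0.0405,0,0,0,0,0.005]
    - [-0.0211,-0.0405,0,0,0,0,0.005]
    - [-0.0211,-0.0405,0,0,0,0,0.005]
    - [-0.0211,-0.0405,0,0,0,0,0.005]
    - [-0.0211,-0.0405,0,0,0,0,0.005]
    - [0,0,0,0,0,0,0.005]

```text
t: 20.75
tcp_pos: [0.5564, -0.2231, 0.2497]
tcp_rot: [[-0.994, 0.111, -0.0], [0.111, 0.994, -0.002], [0.0, -0.002, -1.0]]
contact_force: [-0.6, 0.9, -1.1]
width: 0.0177
grasp_force: 50.0
```

Emit:
send_rows:
  rows:
    - [0,0,0.03,0,0,0,0.005]
    - [0,0,0.03,0,0,0,0.005]
    - [0,0,0.02,0,0,0,0.005]
    - [0,0,0,0,0,0,0.005]
    - [0,0,0,0,0,0,0.005]
    - [0,0,0,0,0,0,0.005]

```text
t: 21.5
tcp_pos: [0.5572, -0.2194, 0.1711]
tcp_rot: [[-0.994, 0.106, 0.002], [0.106, 0.994, -0.0], [-0.002, -0.0, -1.0]]
contact_force: [-0.2, 0.2, -0.2]
width: 0.0177
grasp_force: 50.0
```

```bash
python3 go.py .5570 -.2192 .155 -6.1;python3 - <<'E'
from fit import *
p=snap('scene','s6.png');z=get_state()['tcp_pos'][2]-.066
print([round(float(i),4) for i in fit([p],[(rect(.094,.094),z-.016)],(.557,-.2192),1)])
E
```

```text
t 21.5 tcp [ 0.5572 -0.2194  0.1711] phi -6.1 turn [-0.01  0.1   0.  ] then shift mm [ 0.3  0.2 16.1] F [-0.2  0.2 -0.2] w 0.0177 gf 50.0
[0.5604, -0.2091, -6.728, -188.0956]
```

Emit:
send_rows:
  rows:
    - [0.0003,0,0.006,0,0,0,0.005]
    - [0,0,0.006,0,0,0,0.005]
    - [0,0,0.005,0,0,0,0.005]
    - [0,0,0,0,0,0,0.005]
    - [0,0,0,0,0,0,0.005]
  grip_force: 60

```text
t: 22.18
tcp_pos: [0.5563, -0.2193, 0.1527]
tcp_rot: [[-0.994, 0.106, -0.0], [0.106, 0.994, -0.0], [0.0, -0.0, -1.0]]
contact_force: [-0.1, -0.5, -0.0]
width: 0.0175
grasp_force: 60.0
```

Emit:
send_rows:
  rows:
    - [0,0,0.002,0,0,0,0.005]
    - [0,0,0.002,0,0,0,0.005]
    - [0,0,0.001,0,0,0,0.005]
    - [0,0,0,0,0,0,0.005]

```text
t: 22.68
tcp_pos: [0.5561, -0.219, 0.1474]
tcp_rot: [[-0.994, 0.106, -0.001], [0.106, 0.994, 0.0], [0.001, 0.0, -1.0]]
contact_force: [-0.1, 0.9, -3.7]
width: 0.0181
grasp_force: 60.0
```

Emit:
send_rows:
  rows:
    - [0,0,0.002,0,0,0,0.005]
    - [0,0,0.0015,0,0,0,0.005]
    - [0,0,0,0,0,0,0.005]
    - [0,0,0,0,0,0,0.005]

```text
t: 23.18
tcp_pos: [0.5564, -0.2192, 0.146]
tcp_rot: [[-0.994, 0.106, 0.001], [0.106, 0.994, 0.001], [-0.001, 0.001, -1.0]]
contact_force: [-5.2, 4.0, 15.5]
width: 0.0174
grasp_force: 60.0
```

Emit:
send_rows:
  rows:
    - [0,0,0,0,0,0,0.04]
    - [0,0,0,0,0,0,0.04]
    - [0,0,0,0,0,0,0.04]
    - [0,0,-0.02,0,0,0,0.04]
    - [0,0,-0.025,0,0,0,0.01]
    - [0,0,0,0,0,0,0.0]
    - [0,0,0,0,0,0,0.0]
    - [0,0,0,0,0,0,0.0]
    - [0,0,0.0,0,0,0,0.0]

```text
t: 24.3
tcp_pos: [0.5561, -0.2191, 0.1888]
tcp_rot: [[-0.994, 0.106, -0.001], [0.106, 0.994, 0.0], [0.001, 0.0, -1.0]]
contact_force: [-0.6, 0.5, -0.3]
width: 0.0003
grasp_force: 0.0
```

```bash
python3 go.py .5570 -.2192 .176 -6.1; python3 - <<'E'
from fit import *
for n in('top','scene'):
    p=snap(n,n[0]+'7.png')
a=cv2.imread('pics/t7.png')[150:250,200:300];b=cv2.imread('pics/s7.png')[140:240,210:310]
cv2.imwrite('pics/l7.png',cv2.resize(np.hstack([a,b]),None,fx=4,fy=4,interpolation=cv2.INTER_CUBIC))
E
```

```text
t 24.3 tcp [ 0.5561 -0.2191  0.1888] phi -6.1 turn [ 0.   -0.06  0.  ] then shift mm [-0.9 -0.  12.8] F [-0.6  0.5 -0.3] w 0.0003 gf 0.0
```

View pics/l7.png

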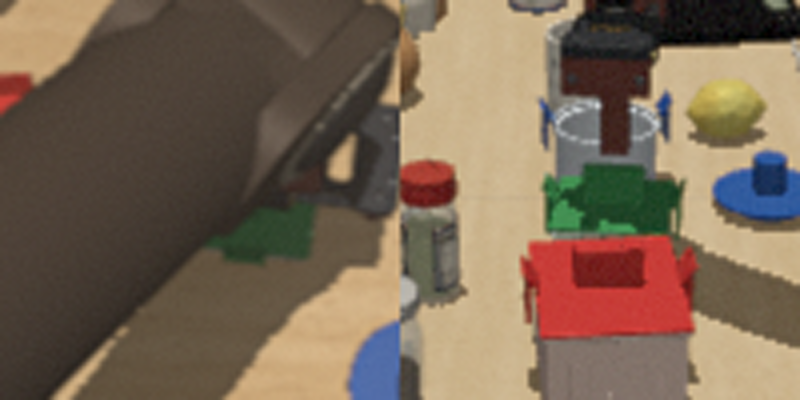

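The green lid lies level on the square tub, and the red one is clipped. I'll press the green rib to confirm.

Emit:
send_rows:
  rows:
    - [-0.0005,0,0.006,0,0,0,0.0]
    - [0,0,0.006,0,0,0,0.0]
    - [0,0,0.0025,0,0,0,0.0]
    - [0,0,0,0,0,0,0.0]
    - [0,0,0,0,0,0,0.0]

```text
t: 25.02
tcp_pos: [0.5569, -0.2193, 0.1763]
tcp_rot: [[-0.994, 0.106, 0.001], [0.106, 0.994, 0.001], [-0.001, 0.001, -1.0]]
contact_force: [-6.3, 3.1, 18.6]
width: 0.0003
grasp_force: 8.9
```

```bash
python3 go.py .421 -.3385 .2245 0
```

```text
t 25.02 tcp [ 0.5569 -0.2193  0.1763] phi -6.11 turn [ 0.07  0.04 -6.11] then shift mm [ 135.9 -119.2  -48.2] F [-6.3  3.1 18.6] w 0.0003 gf 8.9
```

Emit:
send_rows:
  rows:
    - [0,0,-0.05,0,0,0,0.0]
    - [0,0,0,0,0,-6.1,0.055]
    - [0.034,-0.0298,0,0,0,0,0.055]
    - [0.034,-0.0298,0,0,0,0,0.055]
    - [0.034,-0.0298,0,0,0,0,0.055]
    - [0.034,-0.0298,0,0,0,0,0.055]
    - [0,0,0.04,0,0,0,0.055]
    - [0,0,0.04,0,0,0,0.055]
    - [0,0,0.02,0,0,0,0.055]
    - [0,0,0,0,0,0,0.055]
    - [0,0,0,0,0,0,0.055]

```text
t: 26.4
tcp_pos: [0.4211, -0.3389, 0.1255]
tcp_rot: [[-1.0, 0.0, 0.0], [0.0, 1.0, -0.001], [-0.0, -0.001, -1.0]]
contact_force: [0.1, -0.4, -0.2]
width: 0.0552
grasp_force: 0.0
```

```bash
python3 go.py .421 -.3385 .0985 0
```

```text
t 26.4 tcp [ 0.4211 -0.3389  0.1255] phi -0.01 turn [-0.03  0.03 -0.01] then shift mm [ 0.1  0.4 27. ] F [ 0.1 -0.4 -0.2] w 0.0552 gf 0.0
```

Emit:
send_rows:
  rows:
    - [0,0.0003,0.015,0,0,0,0.055]
    - [0,0,0.012,0,0,0,0.055]
    - [0,0,0,0,0,0,0.055]
    - [0,0,0,0,0,0,0.055]
    - [0,0,0,0,0,0,0.015]
    - [0,0,0,0,0,0,0.015]
    - [0,0,0,0,0,0,0.015]
    - [0,0,0,0,0,0,0.015]
    - [0,0,0,0,0,0,0.015]
  grip_force: 50

```text
t: 27.52
tcp_pos: [0.421, -0.3382, 0.098]
tcp_rot: [[-1.0, -0.0, 0.0], [-0.0, 1.0, -0.0], [-0.0, -0.0, -1.0]]
contact_force: [-0.2, -0.3, 0.8]
width: 0.0291
grasp_force: 50.0
```

```bash
python3 go.py .5611 -.3885 .2185 0
```

```text
t 27.52 tcp [ 0.421  -0.3382  0.098 ] phi 0.0 turn [-0.    0.01  0.  ] then shift mm [-140.1  -50.3 -120.5] F [-0.2 -0.3  0.8] w 0.0291 gf 50.0
```

Emit:
send_rows:
  rows:
    - [0,0,-0.04,0,0,0,0.015]
    - [0,0,-0.04,0,0,0,0.015]
    - [0,0,-0.04,0,0,0,0.015]
    - [-0.035,-0.0126,0,0,0,0,0.015]
    - [-0.035,-0.0126,0,0,0,0,0.015]
    - [-0.035,-0.0126,0,0,0,0,0.015]
    - [-0.0351,-0.0125,0,0,0,0,0.015]
    - [0,0,0.025,0,0,0,0.015]
    - [0,0,0.022,0,0,0,0.015]
    - [0,0,0,0,0,0,0.015]
    - [0,0,0,0,0,0,0.015]
    - [0,0,0,0,0,0,0.015]

```text
t: 29.02
tcp_pos: [0.5612, -0.3888, 0.1721]
tcp_rot: [[-1.0, 0.0, 0.001], [0.0, 1.0, -0.001], [-0.002, -0.001, -1.0]]
contact_force: [0.3, -0.2, -0.4]
width: 0.0293
grasp_force: 50.0
```

```bash
python3 go.py .5611 -.3885 .155 0
```

```text
t 29.02 tcp [ 0.5612 -0.3888  0.1721] phi -0.01 turn [-0.04  0.09 -0.01] then shift mm [ 0.1  0.3 17.1] F [ 0.3 -0.2 -0.4] w 0.0293 gf 50.0
```

Emit:
send_rows:
  rows:
    - [0,0.0002,0.006,0,0,0,0.015]
    - [0,0,0.006,0,0,0,0.015]
    - [0,0,0.006,0,0,0,0.015]
    - [0,0,0,0,0,0,0.015]
    - [0,0,0,0,0,0,0.015]
  grip_force: 60

```text
t: 29.65
tcp_pos: [0.5608, -0.3882, 0.1525]
tcp_rot: [[-1.0, 0.0, -0.001], [0.0, 1.0, 0.0], [0.001, 0.0, -1.0]]
contact_force: [0.7, -0.9, -0.6]
width: 0.0293
grasp_force: 60.0
```

Emit:
send_rows:
  rows:
    - [0,0,0.002,0,0,0,0.015]
    - [0,0,0.002,0,0,0,0.015]
    - [0,0,0.001,0,0,0,0.015]
    - [0,0,0,0,0,0,0.015]

```text
t: 30.15
tcp_pos: [0.5608, -0.388, 0.1474]
tcp_rot: [[-1.0, -0.0, -0.001], [-0.0, 1.0, 0.001], [0.001, 0.001, -1.0]]
contact_force: [-0.1, -0.5, -3.0]
width: 0.0294
grasp_force: 60.0
```

Emit:
send_rows:
  rows:
    - [0,0,0.002,0,0,0,0.015]
    - [0,0,0.0015,0,0,0,0.015]
    - [0,0,0,0,0,0,0.015]
    - [0,0,0,0,0,0,0.015]

```text
t: 30.65
tcp_pos: [0.561, -0.3882, 0.146]
tcp_rot: [[-1.0, -0.0, 0.001], [-0.0, 1.0, 0.001], [-0.001, 0.001, -1.0]]
contact_force: [-3.3, 3.8, 12.4]
width: 0.0293
grasp_force: 60.0
```

Emit:
send_rows:
  rows:
    - [0,0,0,0,0,0,0.055]
    - [0,0,0,0,0,0,0.055]
    - [0,0,0,0,0,0,0.055]
    - [0,0,-0.02,0,0,0,0.055]
    - [0,0,-0.025,0,0,0,0.02]
    - [0,0,0,0,0,0,0.0]
    - [0,0,0,0,0,0,0.0]
    - [0,0,0,0,0,0,0.0]
    - [0,0,0.0,0,0,0,0.0]

```text
t: 31.78
tcp_pos: [0.5608, -0.3881, 0.1887]
tcp_rot: [[-1.0, 0.0, -0.001], [0.0, 1.0, 0.001], [0.001, 0.001, -1.0]]
contact_force: [-0.4, 0.6, -0.3]
width: 0.0083
grasp_force: 0.0
```

Emit:
send_rows:
  rows:
    - [0,0,0.006,0,0,0,0.0]
    - [0,0,0.006,0,0,0,0.0]
    - [0,0,0.0025,0,0,0,0.0]
    - [0,0,0,0,0,0,0.0]
    - [0,0,0,0,0,0,0.0]

```text
t: 32.4
tcp_pos: [0.5609, -0.3883, 0.1764]
tcp_rot: [[-1.0, 0.0, 0.001], [0.0, 1.0, 0.001], [-0.001, 0.001, -1.0]]
contact_force: [-4.7, 4.3, 14.3]
width: 0.0005
grasp_force: 7.4
```

The blue lid is home too. I'll withdraw toward the robot and take a last look.

Emit:
send_rows:
  rows:
    - [0,0,-0.05,0,0,0,0.0]
    - [0,0,-0.05,0,0,0,0.0]
    - [0,0,-0.04,0,0,0,0.0]
    - [0.04,0,0,0,0,0,0.0]
    - [0.04,0,0,0,0,0,0.0]
    - [0.04,0,0,0,0,0,0.0]
    - [0.03,0,0,0,0,0,0.0]
    - [0,-0.03,0,0,0,0,0.0]
    - [0,-0.03,0,0,0,0,0.0]
    - [0,0,0,0,0,0,0.0]

```text
t: 33.65
tcp_pos: [0.4101, -0.45, 0.3145]
tcp_rot: [[-1.0, 0.003, -0.001], [0.003, 1.0, -0.001], [0.001, -0.001, -1.0]]
contact_force: [-0.4, -0.3, 0.1]
width: 0.0005
grasp_force: 0.0
```

```bash
python3 - <<'E'
from h import *
for n in('top','scene'): snap(n,n[0]+'8.png')
a=cv2.imread('pics/t8.png')[110:230,170:410];b=cv2.imread('pics/s8.png')[140:260,190:310]
cv2.imwrite('pics/l8.png',cv2.resize(np.hstack([a,cv2.resize(b,None,fx=1,fy=1)]),None,fx=2.2,fy=4,interpolation=cv2.INTER_CUBIC))
E
```

```text
(no output)
```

View pics/l8.png

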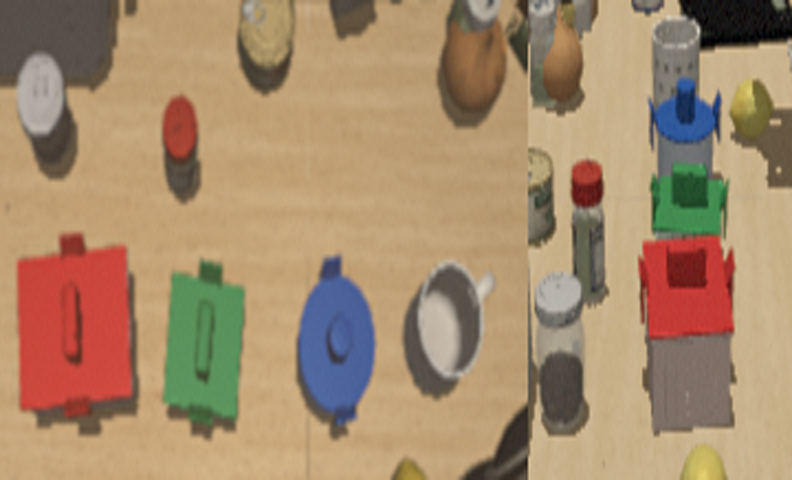

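All three lids lie level and clipped, at crop (75,330), (205,345) and (338,345). The mug, coffee jar and pepper jar are standing where they were.

```bash
python3 -c "
from plant import job
print(job.hand_in())"
```

```text
the job is handed in; nothing more can be done
None
```

The job is handed in at about 34 s: the lemon is in the red tub, all three lids were pressed to their home height with their clips over the edges, and the mug, coffee jar and pepper jar were not touched.

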